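# Work the lever of the green parts file

## Task

The rings of the green parts file have been sticking, so work them before the file goes back into use: lift its lever right up so that the rings spring open, then press the lever back down until it is fully home and the rings are shut. Leave the blue file's lever alone.

Things in the scene. Friction and masses are not known exactly. Their poses are not given: they have to be found in the camera images.
- green_file: Open A5 lever arch file, green, flat and fixed on the bench. Origin: under the middle of its ring mechanism; x across the spine to the opened front cover, y along the spine, z up. Covers: x -145 to 305, y -105 to 105 mm, 3 mm thick; sheets up to z = 12 mm for x below 16. Rings at y = -40 and 40, x -24 to 20, up to z = 53 mm shut, 65 open. Lever axis: along x through x = 36, y = 0, z = 34 mm.
- green_tip (a point): Centre of the black thumb roller on the green file's lever: 18 mm diameter, 24 mm long along the file's x; pinch its flat ends, the lever can turn between the fingers. In the file's frame it lies at x = 36, y = 85, z = 46 mm with the lever down, space all round, and moves on an 86 mm arc about the lever axis, up and towards the file's middle, to y = 28, z = 115 mm right up.
- green_lever (a joint): Angle of the green file's 7 mm steel lever: 0 = right down, rings shut (its start), 1.1 rad = right up at its stop. The rings turn with it, tops tipping to the file's -x by 0.6 of its angle. An over-centre spring holds it at either end and pulls it to the nearer end from half way (0.55 rad); about 2 N at the roller moves it.
- blue_lever (a joint): Lever of a bystander: a blue file of the same size and build lying open beside the green one. 0 = down and shut, as it starts, up to 1.1 rad. To be left shut.

How it is judged:
On the way:
1. the green file's lever is lifted right up (above 0.95 rad) so that its rings are open (value of joint green_lever above 0.95 rad), for 0.2 s.
At the end, for the whole second after the job is handed in: The green file's lever is back down (below 0.1 rad), so that its rings are shut, and the blue file's lever is down as well (below 0.1 rad) (value of joint each of green_lever, blue_lever below 0.1 rad); the robot touches nothing.
It fails at once if the blue file's lever is lifted (above 0.2 rad) (value of joint blue_lever above 0.2 rad).
It also fails if it takes over 38 s, if anything falls off the work surface, if the arm or the gripper's body presses on something with over 40 N, if the wrist force passes 120 N, or if a joint passes its speed limit or range.

## Robot

A 6-joint arm with a two-finger parallel gripper is mounted at the origin on the work surface. World frame = base frame: x ahead of the robot, y to its left, z up, the work surface at z = 0. Lengths are in m, angles in rad, forces in N, time in s.
With the tool pointing down it reaches from about 0.25 to 0.8 m from the base axis. Payload 3.9 kg.
Tool frame: the origin (TCP) lies midway between the tips of the shut fingers; the grasp point (between the pads) lies 19 mm behind it (ctrl.tcp_to_grasp is the distance from the TCP to the grasp point, in m); z points along the fingers, y is the line along which they close (so a half turn about z gives the same grasp; the last joint's range is limited). The gripper opens to 85 mm and grips with 20 to 120 N. Pads are 22 mm wide; open, the fingers measure 114 mm over their backs; the gripper's body (76 mm by 85 mm) begins 54 mm behind the grasp point. The pads swing forward as they close: fully open they stand 13 mm farther back than shut.
Start: joints at [0, 0.26, -0.138, 1.173, 0, 1.571], TCP at [0.525, -0, 0.231] pointing down, gripper open.
Joint ranges: [-2.78, 2.78], [-0.83, 1.72], [-1.28, 1.37], [-1.9, 2.12], [-1.57, 1.48], [-3.14, 3.14]. Speed limits (rad/s): [2.57, 2.57, 3.14, 3.14, 3.14, 3.14].

## Interface

Orientations are given as a 3x3 rotation matrix whose columns are the frame's x, y, z axes.
In Python, from station import ctrl gives the robot as it stands.
- The arm moves only by the tool nudge_tcp, called after "Request:" as a command line: name --pt "numbers of a row" for each row, then --argument value for the rest. Schema: {"type":"object","properties":{"plan":{"type":"array","items":{"type":"array","items":{"type":"number"},"minItems":7,"maxItems":7},"minItems":1,"maxItems":8},"only":{"type":"string"},"quiet":{"type":"boolean"},"lines":{"type":"string"}},"required":["plan"],"additionalProperties":false}. plan is a list of rows, 1 to 8 of them, each of 7 numbers: the finger opening in m, then dx, dy, dz in cm, then a rotation vector rx, ry, rz in units of 0.25 rad; each row is the pose to reach, as a shift and turn from the pose commanded when the call began, along the tool's axes at that moment; what a row does not reach only later rows make up. A row lasts 1/8 s, in which the tool goes at most 0.0625 m and 0.188 rad, less where a joint would pass 70% of its speed; a pose out of reach is approached as far as the arm can. The fingers move at their own pace and stop on an object; the grip force is fixed at half the most. Time passes only in rows, so rows that do not move let the fingers close. The tool returns the time, the measured TCP pose, the force, the opening and the grip force at its end. only (a regular expression) keeps the lines of the reply that match it, lines (a string "A,B") keeps lines A to B, and quiet returns only ok. Input that does not fit is refused with a message, and nothing moves.
- ctrl.observe(): the state, without advancing time (a new reading comes with each control period).
- ctrl.camera(name): name is "scene" or "side" or "wrist"; returns the picture (384x512x3 uint8, red, green, blue); there is no depth.
- ctrl.get_calibration(name): a dict with "camera_matrix" (3x3 intrinsics, pixels), "rvec" (rotation vector, rad) and "tvec" (3), from world to camera coordinates, as OpenCV has them. Camera axes: x right, y down, z forward; pixel columns grow to the right and rows downward; lengths in m; the calibration is good to about 2 mm. A picture is of the moment at which its call begins: read the wrist's pose just before it. get_calibration takes no time and is no camera call; for the wrist camera it gives the pose at the moment of the call.
- ctrl.hand_in(): hands the job in; it is judged then, once.
The state is a dict: "time": time; "joint_pos": joint angles; "qd": joint speeds; "effort": joint torques, N m; "tool_pos": TCP position; "orientation": TCP orientation; "ft_force": force on the tool from outside, world axes, zero at the start; "moment": the same for the moment, N m; "grip_width": finger opening in m; "grip_force": force on a finger pad.
Only numpy, scipy, OpenCV 4.12 (cv2) and the standard library are available. Lean on these libraries where they do the work, as an engineer would, in place of code of your own. Each camera call takes 0.05 s, during which the arm holds its last target. There are 200 camera calls.

## Working session

There is one attempt and no reset: what is moved stays moved. The work goes in short steps, Python scripts to look and compute and a tool call to move; the robot and the scene stay as the last step left them, time stands still between calls to the robot, and variables do not carry over. Pictures are saved under pics/ and viewed, at most 10 in all, crops included, and the job is handed in when it is done.

```bash
ls; mkdir -p pics; python3 - <<'E'
from station import ctrl
import cv2
for n in("scene","side"):
    cv2.imwrite(f"pics/{n}0.png",ctrl.camera(n)[:,:,::-1])
    c=ctrl.get_calibration(n);print(n,c)
s=ctrl.observe();print(s["time"],s["tool_pos"],s["orientation"])
E
```

```text
pics
station.py
scene {'camera_matrix': array([[397.99762278,   0.        , 251.27500686],
       [  0.        , 397.99762278, 192.73344038],
       [  0.        ,   0.        ,   1.        ]]), 'rvec': array([ 1.31474697,  1.98081133, -1.11030769]), 'tvec': array([ 0.19271485, -0.19641498,  1.42045685])}
side {'camera_matrix': array([[394.42918778,   0.        , 258.84531378],
       [  0.        , 394.42918778, 183.37883289],
       [  0.        ,   0.        ,   1.        ]]), 'rvec': array([ 0.67068043, -2.64732434,  1.12966697]), 'tvec': array([0.46712137, 0.20906926, 0.92373075])}
0.1 [5.24377882e-01 3.63605028e-06 2.30547287e-01] [[-7.68969545e-06  9.99998398e-01 -1.78983980e-03]
 [ 1.00000000e+00  7.67916976e-06 -5.88767151e-06]
 [-5.87391759e-06 -1.78983984e-03 -9.99998398e-01]]
```

View pics/scene0.png

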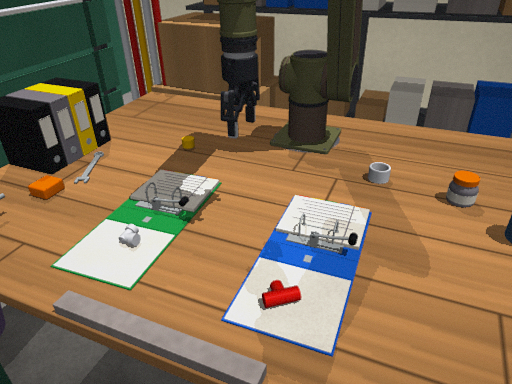

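View pics/side0.png

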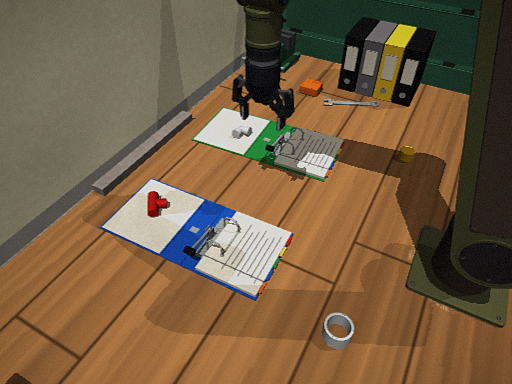

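```bash
python3 - <<'E'
import cv2,numpy as np
a=cv2.imread("pics/scene0.png")[160:295,45:235];b=cv2.imread("pics/side0.png")[100:190,185:350]
f=lambda i,s:cv2.resize(i,None,fx=s,fy=s,interpolation=cv2.INTER_CUBIC)
A=f(a,4)
cv2.imwrite("pics/ca.png",A)
cv2.imwrite("pics/cb.png",f(b,4))
E
```

```text
(no output)
```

View pics/ca.png

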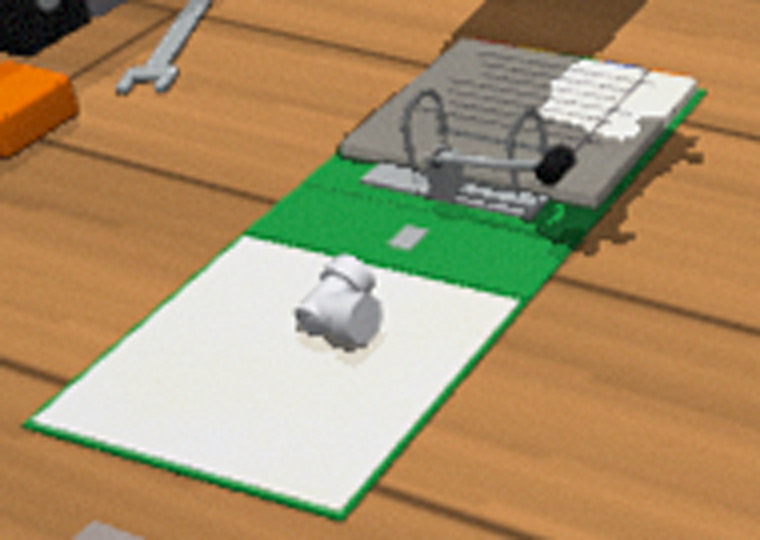

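View pics/cb.png

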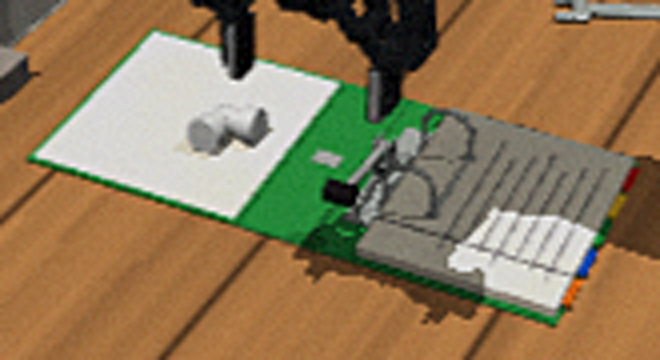

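The enlarged crops show the green file's corners, and its roller at crop pixels (556,165) in the scene view and (341,192) in the side view. I'll fit the pose to these.

```bash
cat > h.py <<'E'
import numpy as np,cv2
from station import ctrl
from scipy.optimize import least_squares
def T(p,P):
    c,s=np.cos(p[2]),np.sin(p[2]); P=np.atleast_2d(P)
    return P@np.array([[c,-s,0],[s,c,0],[0,0,1]]).T+[p[0],p[1],0]
def proj(n,W):
    c=ctrl.get_calibration(n)
    return cv2.projectPoints(np.float64(W),c["rvec"],c["tvec"],c["camera_matrix"],None)[0][:,0]
E
python3 - <<'E'
from h import *
A=[[305,-105,2],[305,105,2],[-145,105,3],[36,85,46]]
B=[[305,105,2],[305,-105,2],[-145,105,2],[36,85,46]]
a=np.array([[25,425],[343,517],[705,92],[556,165]])/4-.375+[45,160]
b=np.array([[30,158],[155,32],[558,322],[341,192]])/4-.375+[185,100]
A=np.array(A)/1e3;B=np.array(B)/1e3
r=lambda p:np.r_[(proj("scene",T(p,A))-a).ravel(),(proj("side",T(p,B))-b).ravel()]
for t in(0,1,-1,2):
    f=least_squares(r,[.6,-.1,t]);print(f.cost,f.x)
    if f.cost<60: print(f.fun.reshape(-1,2).round(1)); print(T(f.x,[[.036,.085,.046],[.036,.028,.115],[.036,0,.034]]),T(f.x,[[1,0,0],[0,1,0]])-T(f.x,[[0,0,0]]));break
# direct triangulation of roller
P=[]
for n in("scene","side"):
    c=ctrl.get_calibration(n);P.append(c["camera_matrix"]@np.c_[cv2.Rodrigues(c["rvec"])[0],c["tvec"]])
X=cv2.triangulatePoints(P[0],P[1],a[3],b[3]);print((X[:3]/X[3]).T)
E
```

```text
2.7878463974462204 [ 0.53995731 -0.23505031  0.05234875]
[[-0.8 -0. ]
 [-0.2  0.2]
 [-0.1 -0.8]
 [-0.5 -0.3]
 [-0.4  0.9]
 [-0.2  0. ]
 [ 0.1  1.3]
 [ 0.5  0.9]]
[[ 0.57146038 -0.14828305  0.046     ]
 [ 0.5744429  -0.20520497  0.115     ]
 [ 0.575908   -0.23316661  0.034     ]] [[ 0.99863012  0.05232485  0.        ]
 [-0.05232485  0.99863012  0.        ]]
[[ 0.57303826 -0.14660193  0.04813877]]
```
Good fit. Roller at (0.572,-0.1475,0.047). File yaw 0.052. Roller axis along file x = world x; tool y = world x currently. Pinch ends: tool y along world x: great. Tool x = world y, tool z = -world z.

Careful with the scale: shifts go in cm and turns go in units of 0.25 rad. That gives: -0.1475 m is -14.75, -0.11 m is -11, -0.052 rad is -0.208.

Request:
nudge_tcp --pt "0.055 -3 1 2 0 0 -0.04" --pt "0.055 -7 2 5 0 0 -0.1" --pt "0.055 -11 3.5 8 0 0 -0.16" --pt "0.055 -14 4.5 10.5 0 0 -0.208" --pt "0.055 -14.75 4.7 11 0 0 -0.208" --pt "0.055 -14.75 4.7 11 0 0 -0.208" --pt "0.055 -14.75 4.7 11 0 0 -0.208"

```text
time: 0.98
tool_pos: [0.5722, -0.1466, 0.1223]
orientation: [[-0.053, 0.999, 0.001], [0.999, 0.053, 0.0], [0.0, 0.001, -1.0]]
ft_force: [0.2, 1.1, 0.4]
grip_width: 0.0546
grip_force: 0.0
```

```bash
python3 - <<'E'
from h import *
c=ctrl.get_calibration("wrist");im=ctrl.camera("wrist")[:,:,::-1].copy()
W=[[.572,-.1475,.047]]
q=cv2.projectPoints(np.float64(W),c["rvec"],c["tvec"],c["camera_matrix"],None)[0][:,0];print(q)
for p in q: cv2.circle(im,tuple(int(v) for v in p),3,(0,0,255),1)
cv2.imwrite("pics/w1.png",im)
E
```

```text
[[253.31560112 201.14532647]]
```

View pics/w1.png

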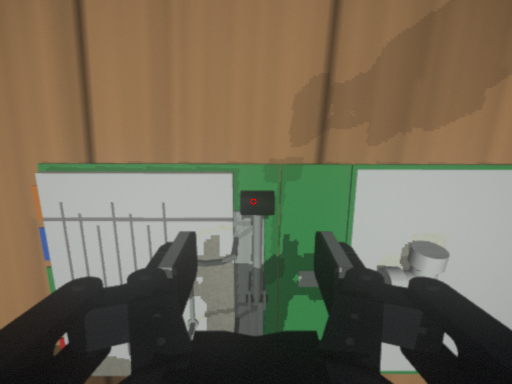

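The wrist view shows the roller at about (258,203), within 3 mm of the prediction at (253,201). It sits between the open fingers and nothing is in the way below, so I'll descend and close.

In the tool's units: 0.094 m is 9.4, 0.002 m is 0.2.

Request:
nudge_tcp --pt "0.055 -0.1 0.2 3 0 0 0" --pt "0.055 -0.1 0.2 6.5 0 0 0" --pt "0.055 -0.1 0.2 9.4 0 0 0" --pt "0.055 -0.1 0.2 9.4 0 0 0" --pt "0.02 -0.1 0.2 9.4 0 0 0" --pt "0.02 -0.1 0.2 9.4 0 0 0" --pt "0.02 -0.1 0.2 9.4 0 0 0" --pt "0.02 -0.1 0.2 9.4 0 0 0"

```text
time: 2.02
tool_pos: [0.5739, -0.1484, 0.0295]
orientation: [[-0.052, 0.999, 0.001], [0.999, 0.052, -0.0], [-0.001, 0.001, -1.0]]
ft_force: [-3.1, 0.6, 5.7]
grip_width: 0.0228
grip_force: 58.6
```

In the tool's units: -0.0686 m is -6.86, -0.066 m is -6.6.

Request:
nudge_tcp --pt "0.02 -0.15 0 -0.85 0 0 0" --pt "0.02 -0.4 0 -1.66 0 0 0" --pt "0.02 -1.14 0 -3.2 0 0 0" --pt "0.02 -2.16 0 -4.6 0 0 0" --pt "0.02 -3.44 0 -5.73 0 0 0" --pt "0.02 -4.92 0 -6.6 0 0 0" --pt "0.02 -5.55 0 -6.86 0 0 0" --pt "0.02 -5.55 0 -6.86 0 0 0"

```text
time: 3.02
tool_pos: [0.5766, -0.2044, 0.0967]
orientation: [[-0.051, 0.999, 0.0], [0.999, 0.051, 0.0], [0.0, 0.0, -1.0]]
ft_force: [-3.9, 3.6, 3.1]
grip_width: 0.0226
grip_force: 58.8
```

```bash
python3 - <<'E'
from h import *
for n in("scene","side"):
    i=ctrl.camera(n)[:,:,::-1]
    i=i[120:220,120:260] if n=="scene" else i[70:190,185:350]
    cv2.imwrite(f"pics/{n}2.png",cv2.resize(i,None,fx=4,fy=4,interpolation=2))
s=ctrl.observe();print(s["time"],s["tool_pos"],s["ft_force"],s["grip_width"],s["grip_force"])
E
```

```text
3.125 [ 0.57666009 -0.20407355  0.09656904] [-4.22679119  2.73666379  3.43304841] 0.022319540337197255 58.795573711395264
```

View pics/scene2.png

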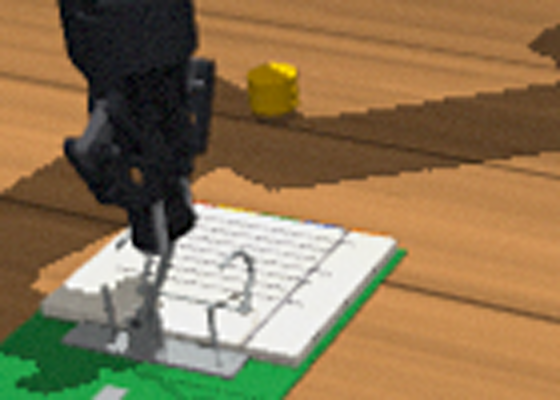

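The lever stands up at about 1.07 rad and the rings have parted. I'll hold a moment, then retrace the arc.

In the tool's units: -0.001 m is -0.1, -0.0005 m is -0.05.

Request:
nudge_tcp --pt "0.02 -0.1 0 -0.05 0 0 0" --pt "0.02 -0.1 0 -0.05 0 0 0" --pt "0.02 -0.1 0 -0.05 0 0 0" --pt "0.02 -0.1 0 -0.05 0 0 0"

```text
time: 3.62
tool_pos: [0.5766, -0.2045, 0.0967]
orientation: [[-0.052, 0.999, -0.0], [0.999, 0.052, 0.0], [0.0, -0.0, -1.0]]
ft_force: [-2.5, 3.4, 2.4]
grip_width: 0.0227
grip_force: 58.8
```

Request:
nudge_tcp --pt "0.02 0.73 0 0.31 0 0 0" --pt "0.02 2.21 0 1.18 0 0 0" --pt "0.02 3.49 0 2.31 0 0 0" --pt "0.02 4.51 0 3.71 0 0 0" --pt "0.02 5.25 0 5.25 0 0 0" --pt "0.02 5.5 0 6.06 0 0 0" --pt "0.02 5.65 0 6.91 0 0 0" --pt "0.02 5.65 0 7.05 0 0 0"

```text
time: 4.62
tool_pos: [0.5742, -0.1491, 0.0305]
orientation: [[-0.052, 0.999, 0.002], [0.999, 0.052, -0.003], [-0.003, 0.002, -1.0]]
ft_force: [-14.5, 3.1, 38.3]
grip_width: 0.0225
grip_force: 72.7
```

The lever is pressed firmly against its lower stop. Next I release it and retreat straight up.

Request:
nudge_tcp --pt "0.02 0 0 -0.1 0 0 0" --pt "0.055 0 0 -0.1 0 0 0" --pt "0.055 0 0 -0.1 0 0 0" --pt "0.055 0 0 -0.1 0 0 0" --pt "0.055 0 0 -3 0 0 0" --pt "0.055 0 0 -8 0 0 0" --pt "0.055 0 0 -13 0 0 0" --pt "0.055 0 0 -13 0 0 0"

```text
time: 5.62
tool_pos: [0.5778, -0.1494, 0.1603]
orientation: [[-0.052, 0.999, 0.009], [0.999, 0.052, -0.002], [-0.003, 0.009, -1.0]]
ft_force: [0.3, -0.1, -0.1]
grip_width: 0.0551
grip_force: 0.0
```

```bash
python3 - <<'E'
from h import *
im=ctrl.camera("side")[:,:,::-1][90:310,80:350]
cv2.imwrite("pics/s3.png",cv2.resize(im,None,fx=2.7,fy=2.7,interpolation=2))
E
```

```text
(no output)
```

View pics/s3.png

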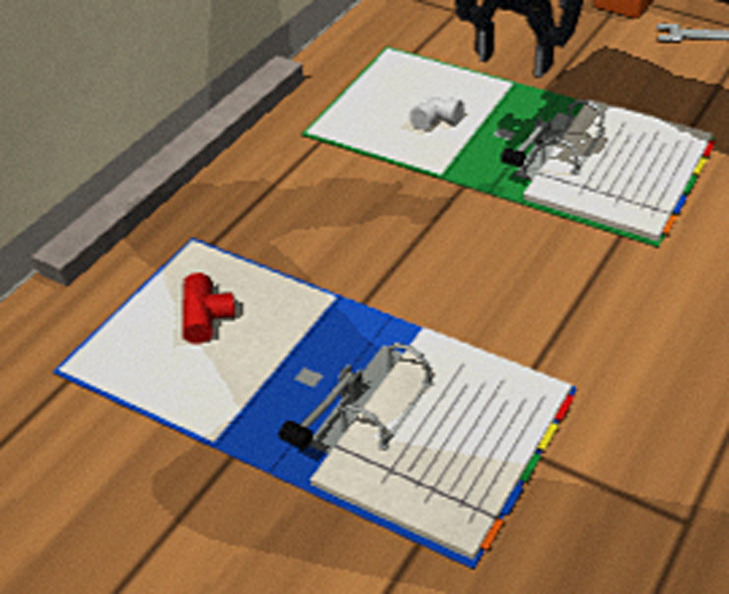

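The green roller is back at (270,148), its original pixel position. The rings are shut, the blue lever is down, and the gripper is clear.

```bash
python3 -c "
from station import ctrl
print(ctrl.hand_in())"
```

```text
the job is handed in; nothing more can be done
None
```

I lifted the green file's lever to about 1.07 rad so its rings opened, pressed it back fully home with the rings shut, left the blue lever alone, and handed the job in at about 6 s; no verdict was returned.

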